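Four clicks up and hold for the specimen photograph

ROBOT

A 6-joint arm with a two-finger parallel gripper is mounted at the origin on the work surface. World frame = base frame: x ahead of the robot, y to its left, z up, the work surface at z = 0. Lengths are in m, angles in rad, forces in N, time in s.
With the tool pointing down it reaches from about 0.375 to 0.925 m from the base axis. Payload 5.7 kg.
Tool frame: the origin (TCP) lies midway between the tips of the shut fingers; the grasp point (between the pads) lies 19 mm behind it; z points along the fingers, x is the direction in which the jaws open and shut, and the axes are right-handed (so a half turn about z gives the same grasp; the last joint's range is limited). The gripper opens to 88 mm and grips with 3 to 60 N. Pads are 20 mm wide; open, the fingers measure 115 mm over their backs; the gripper's body (75 mm by 178 mm) begins 61 mm behind the grasp point.
Start: joints at [1.036, 0.359, 1.51, -0, 1.272, -0.115], TCP at [0.245, 0.548, 0.223] pointing down, gripper open.
Joint ranges: [-2.97, 2.97], [-1.01, 2.36], [0.21, 2.38], [-0.96, 4.11], [0.2, 2.71], [-2.98, 2.98]. Speed limits (rad/s): [2.39, 2.39, 3.14, 3.14, 3.14, 3.14].

INTERFACE

Orientations are given as a unit quaternion [x, y, z, w].
In Python, from bench import move_ptp, servo_line, goto_joints, move_gripper, sleep, inverse_kinematics, capture, PlanningError, close_job, spot_in, silhouettes, current_clock, current_joint_pos, current_qvel, current_joint_torque, current_position, current_orientation, current_force, current_torque, current_finger_gap gives the robot as it stands. Calls block until the motion is done:
- move_ptp(position, orientation): joint-space move of the TCP to a pose.
- servo_line(position, orientation=None, rate=0.15, contact_N=None): straight line of the TCP; orientation=None keeps the orientation; rate is the mean speed in m/s. With contact_N (N) it stops when the force on the tool has changed by that much, and returns True; else False.
- goto_joints(angles): joint-space move.
- move_gripper(opening): finger opening in m; the grip force is fixed at half the most; returns when the fingers have stopped.
- sleep(seconds).
- inverse_kinematics(position, orientation): joint angles nearest the present ones, or None.
- capture(name): name is "side" or "top"; returns a dict with "image" (384x512x3 uint8, blue, green, red), "range_z" (384x512 float32, m along the optical axis (not along the pixel's ray), 0 where there is no reading), "intrinsics" (3x3 intrinsics, pixels), "k1" (the pictures are not rectified: a ray, as slopes to the right and down, at radius r is drawn at 1 + k1 r^2 times it, then the intrinsics apply), "R" (3x3) and "t" (3): a world point X has camera coordinates R X + t. Camera axes: x right, y down, z forward; pixel columns grow to the right and rows downward; lengths in m; the calibration is good to about 2 mm. A picture is of the moment at which its call begins.
A pose or a line that the arm cannot do raises PlanningError and nothing moves.
- close_job(): hands the job in, once; it reports no verdict.
Trained networks look in the newest picture that a camera, given by its name, has taken for a name from the list of things; names that differ only in an ending like _2 or _b are one class to them, and where a whole thing is asked for, a point or a joint stands for the part that bears it (a point fixed in the world has none). Each returns a list of dicts, best first, with "conf" (0 to 1); they miss things now and then, are a little off and sometimes report something else, mostly with a low value. They report only what shows in the picture. A call takes as long as a camera call. They do not tell look-alikes from the thing itself.
- spot_in(camera, query): "xy" ([column, row] in pixels, amid what is visible of it).
- silhouettes(camera, query): "region" (384x512 bool, what is visible of it) and "xy" ([column, row] in pixels, amid what is visible of it).
Readings, each from a call of its own:
- current_clock(): time.
- current_joint_pos(): joint angles.
- current_qvel(): joint speeds.
- current_joint_torque(): joint torques, N m.
- current_position(): TCP position.
- current_orientation(): TCP orientation.
- current_force(): force on the tool from outside, world axes, zero at the start.
- current_torque(): the same for the moment, N m.
- current_finger_gap(): finger opening in m.
Only numpy, scipy, OpenCV 4.12 (cv2) and the standard library are available. Lean on these libraries where they do the work, as an engineer would, in place of code of your own. Each camera call takes 0.05 s, during which the arm holds its last target. There are 200 camera calls.

TASK

Pick up the short glass specimen jar with a light grip (its glass is thin) and stand it upright in the middle of the photo stand's round stage, then let go of it and, with the fingers, push the upright handle of the ratchet lever from its rest exactly four clicks, feeling for each click and never going on to a fifth, and finish while still holding the lever there, because it springs back when let go. Leave the two taller jars and the forceps where they are.

Things in the scene. Friction and masses are not known exactly. Their poses are not given: they have to be found in the camera images.
- jar: The short specimen jar: clear glass, white screw cap, no label, 34 mm diameter, 45 mm tall, about 60 g, standing loose among two taller jars (they swap places). Origin at the centre of its underside, z up. Thin glass: it breaks if the two fingers together press on it with more than 100 N (50 N each); a grip of 20 to 25 N is plenty.
- stand: Grey photo stand fixed to the bench. Origin at bench level; x points towards its camera, y to its stage side. Base plate 20 mm high, x -60 to 180, y -150 to 100 mm. A black side-looking camera fills x 101 to 180, y 17 to 83 mm, up to 124 mm high. Stage axis at x 0, y 50 mm; lever pivot at x 0, y -60 mm.
- stage_top (a point): Centre of the upper face of the round aluminium stage, 64 mm diameter, 55 mm above the bench while the lever is at rest. The stage moves straight up by 25 mm per radian of lever travel (about 15 mm at the fourth click).
- lever: The ratchet lever, an aluminium arm swinging level about a vertical pivot; origin on the pivot axis, 45 mm above the bench; x along the arm to the handle. At rest it is on a stop, its x axis 2.2 rad clockwise from the stand's x axis. Push it anticlockwise seen from above (the handle goes away from the robot); travel 0.95 rad.
- lever_root (a point): The same pivot point, 54 mm above the bench, axes as the lever's. A spring always drives the lever back to rest: about 4 N at the handle at rest, 5.5 N at the fourth click. Climbing each tooth adds about 1 N; just past its crest the push drops by about 3 N for 0.04 rad, then comes back: that dip is the click. Let go, the lever flies back to rest.
- handle (a point): Point on the lever's upright black handle, 85 mm above the bench, 115 mm from the pivot; axes as the lever's. The handle is a post of 12 mm diameter from the arm (52 mm above the bench) to 100 mm. Push it with shut fingertips standing beside the post, on its clockwise side.
- quadrant: Toothed steel quadrant fixed under the lever; origin on the pivot axis, 20 mm high. Its turn varies by 0.1 rad between starts, so the free travel before click one varies. Anticlockwise from its x axis to the lever's x axis: rest 0.33 to 0.43 rad; tooth crests 0.475, 0.625, 0.775, 0.925, 1.075, 1.225 rad, one click at each; the bottom after click four is at 0.97.
- tall_jar_a: A taller labelled glass jar, 40 mm diameter, 70 mm tall, white cap; leave alone. Origin at the centre of its underside.
- tall_jar_b: The other taller labelled jar, same size; leave alone. Origin at the centre of its underside.
- forceps: Steel forceps, 126 mm long along x, 18 mm wide, 6 mm high, lying flat on the bench; leave alone.
Not all that is in view belongs to the job. Leave any brown or yellow look-alike of the jar alone.

How it is judged:
By the outcome, as a careful person would: the job done as asked, in the order asked, and still so for the second after the job is handed in, while the arm keeps its last pose, push and grip.
It also fails if it takes over 67 s, if anything falls off the work surface, if the arm or the gripper's body presses on something with over 40 N, if the wrist force passes 120 N, or if a joint passes its speed limit or range.

## Working session

There is one attempt and no reset: what is moved stays moved. The work goes in short steps, each a Python script; the robot and the scene stay as the last script left them, time stands still between calls to the robot, and variables do not carry over. Pictures are saved under pics/ and viewed, about 8 in all and at most 12, crops included, and the job is handed in when it is done.

```bash
ls; mkdir -p pics; cat > h.py <<'E'
import numpy as np, cv2
from bench import *
def ray(c,uv):
    K=c["intrinsics"]; k=c["k1"]
    d=np.array([(uv[0]-K[0,2])/K[0,0],(uv[1]-K[1,2])/K[1,1]]); s=d.copy()
    for _ in range(20): s=d/(1+k*(s@s))
    return np.array([s[0],s[1],1.])
def world(c,uv,z=None,rng=None):
    "point at pixel: on plane z, or at its range"
    r=ray(c,uv); R,t=np.array(c["R"]),np.array(c["t"]); o=-R.T@t; w=R.T@r
    return o+w*((z-o[2])/w[2] if z is not None else rng)
def px(c,X):
    p=np.array(c["R"])@np.asarray(X)+c["t"]; s=p[:2]/p[2]; s=s*(1+c["k1"]*(s@s)); K=c["intrinsics"]
    return np.array([K[0,0]*s[0]+K[0,2],K[1,1]*s[1]+K[1,2]])
E
python3 - <<'E'
from h import *
cs={}
for n in("top","side"):
    c=capture(n); cs[n]=c; cv2.imwrite(f"pics/{n}0.png",c["image"])
    np.set_printoptions(precision=3,suppress=True)
    print(n,c["intrinsics"][0,0],c["k1"],(-np.array(c["R"]).T@c["t"]))
    for q in("jar","tall_jar_a","stand","stage_top","lever","lever_root","handle","quadrant","forceps"):
        for d in spot_in(n,q)[:4]:
            u=d["xy"]; z=c["range_z"][int(u[1]),int(u[0])]
            print(q,round(d["conf"],2),np.array(u),world(c,u,rng=z) if z>0 else None)
print(current_clock(),current_orientation())
cv2.imwrite("pics/both.png",cv2.resize(np.vstack([cs["top"]["image"],cs["side"]["image"]]),(400,600)))
E
```

```text
pics
top 402.83312552569623 -0.09245070851043256 [0.414 0.108 0.959]
jar 0.67 [147.3 266.3] [0.372 0.321 0.042]
jar 0.62 [142.8 235. ] [0.442 0.333 0.045]
jar 0.57 [103.9 221.7] [0.471 0.424 0.045]
jar 0.5 [134.1 203.8] [0.512 0.356 0.047]
tall_jar_a 0.64 [171.3 191.4] [0.539 0.268 0.07 ]
tall_jar_a 0.63 [205.2 229.3] [0.456 0.19  0.068]
stand 0.71 [293.4 162. ] [ 0.62  -0.012  0.02 ]
stage_top 0.78 [269.  185.4] [0.557 0.049 0.057]
lever 0.66 [338.5 193. ] [ 0.542 -0.11   0.056]
lever_root 0.65 [336.3 195.4] [ 0.536 -0.106  0.054]
handle 0.96 [340.2 196.6] [ 0.533 -0.114  0.056]
quadrant 0.55 [345.2 182. ] [ 0.573 -0.135  0.023]
forceps 0.59 [174.1 120.3] [0.723 0.279 0.008]
side 478.62928733810526 -0.009381292328839573 [0.473 1.178 0.764]
jar 0.8 [269. 304.] [0.481 0.445 0.044]
jar 0.77 [288.8 275.7] [0.438 0.354 0.044]
jar 0.76 [254.8 282.8] [0.514 0.375 0.039]
jar 0.69 [321.4 275.8] [0.364 0.339 0.034]
tall_jar_a 0.71 [284.9 238.6] [0.446 0.217 0.045]
tall_jar_a 0.68 [242.8 255.7] [0.547 0.286 0.043]
stand 0.59 [222.6 197.2] [ 0.627 -0.014  0.019]
stand 0.59 [243.2 253.4] [0.546 0.283 0.048]
stage_top 0.56 [244.7 200.6] [0.557 0.062 0.057]
stage_top 0.33 [257.5 171.2] [ 0.529 -0.116  0.052]
lever 0.56 [255.3 167.7] [ 0.541 -0.24  -0.003]
lever 0.35 [288.9 278.8] [0.438 0.351 0.032]
lever_root 0.58 [254.  175.5] [ 0.538 -0.09   0.051]
handle 0.68 [259.8 172.6] [ 0.522 -0.119  0.046]
handle 0.66 [174.9 265. ] [0.713 0.286 0.009]
handle 0.37 [286.  277.8] [0.445 0.353 0.037]
handle 0.34 [244.2 254.2] [0.543 0.287 0.049]
quadrant 0.64 [258.2 170.3] [ 0.527 -0.123  0.051]
quadrant 0.21 [287.4 276.4] [0.442 0.356 0.044]
forceps 0.65 [178.  262.5] [0.708 0.273 0.006]
1.0 [ 0.839  0.544 -0.     0.   ]
```

View pics/top0.png

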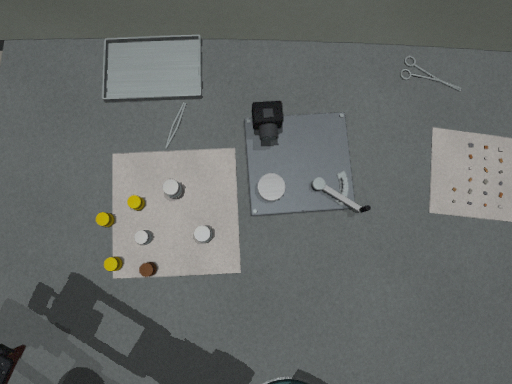

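View pics/side0.png

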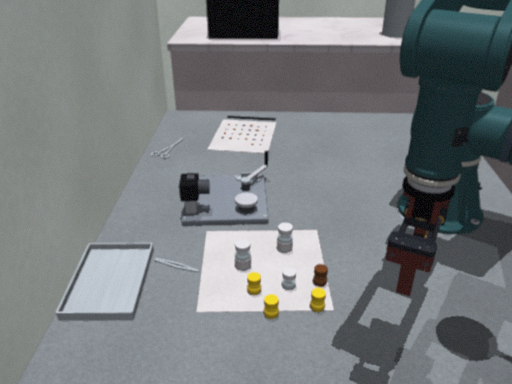

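The top view shows the plate with its stage at (271,187), the pivot at (319,184) and the handle at about (365,208).

Things that could be taken for the jar:
- white cap, short: (143,237)
- brown: (148,269)
- yellow: (103,220), (134,203), (112,264)
- tall white: (172,189), (203,234)

I choose the short white-capped jar at (143,237).

```bash
python3 - <<'E'
from h import *
np.set_printoptions(precision=4,suppress=True)
c=capture("top"); Z=c["range_z"]
W=np.array([[world(c,(u,v),rng=Z[v,u]) for u in range(512)] for v in range(384)]); np.save("W.npy",W)
u,v=np.meshgrid(range(512),range(384))
def comp(m,seed):
    n,l,s,ce=cv2.connectedComponentsWithStats(m.astype(np.uint8)); k=np.argmin(np.hypot(*(ce[1:]-seed).T)+1e3*(s[1:,4]<8))+1; return l==k
box=(u>235)&(u<385)&(v>95)&(v<225)
plate=cv2.morphologyEx((box&(W[...,2]>0.011)&(Z>0)).astype(np.uint8),cv2.MORPH_OPEN,np.ones((15,15)))>0
pts=W[plate][:,:2].astype(np.float32)
(ce,sz,a)=cv2.minAreaRect(pts); print("plate",ce,sz,a, np.median(W[plate][:,2]))
st=comp(box&(abs(W[...,2]-.056)<.01),(271,187)); p=W[st]
print("stage",p.mean(0),st.sum(),cv2.minEnclosingCircle(p[:,:2].astype(np.float32)), "px",u[st].mean(),v[st].mean(),world(c,(u[st].mean(),v[st].mean()),z=.055))
arm=comp(box&(W[...,2]>.037)&(u>308),(340,197)); print("arm n",arm.sum(),u[arm].min(),u[arm].max())
h=box&(W[...,2]>.07)&(u>345); print("handle",h.sum(),W[h])
for q in ("jar","lever"):
  for d in silhouettes("top",q):
    r=d["region"];
    if q=="jar": (x,y),rad=cv2.minEnclosingCircle(np.argwhere(r)[:,::-1].astype(np.float32)); print(q,d["conf"],d["xy"],x,y,rad,"capz.045",world(c,d["xy"],z=.045))
capm=comp((W[...,2]>.03)&(u<220)&(v>150)&(v<290)&(Z>0),(143,237)); print("cap",capm.sum(),W[capm].mean(0),W[capm][:,2].max(),world(c,(u[capm].mean(),v[capm].mean()),z=.045))
s=capture("side")
a=cv2.resize(c["image"][160:290,90:230],None,fx=2.6,fy=2.6,interpolation=2)
b=cv2.resize(s["image"][220:320,225:345],(406,338),interpolation=2)
d=cv2.resize(c["image"][95:225,235:385],(390,338)[:2],interpolation=2)
w=770; top=np.hstack([a,b]); print(top.shape)
cv2.imwrite("pics/crop1.png",top)
cv2.imwrite("pics/crop2.png",cv2.resize(c["image"][100:225,235:385],(720,600),interpolation=2))
E
```

```text
plate (0.6218855977058411, -0.025583431124687195) (0.23894032835960388, 0.24847565591335297) 4.8789849281311035 0.021515674279057873
stage [0.5553 0.0442 0.0559] 607 ((0.5554376840591431, 0.04414119943976402), 0.0317399725317955) px 271.1548599670511 186.2668863261944 [0.5554 0.0442 0.055 ]
arm n 488 313 370
handle 68 [[ 0.4138  0.1078  0.9592]
 [ 0.4138  0.1078  0.9592]
 [ 0.4138  0.1078  0.9592]
 [ 0.4138  0.1078  0.9592]
 [ 0.4138  0.1078  0.9592]
 [ 0.4138  0.1078  0.9592]
 [ 0.4138  0.1078  0.9592]
 [ 0.4138  0.1078  0.9592]
 [ 0.4138  0.1078  0.9592]
 [ 0.4138  0.1078  0.9592]
 [ 0.4138  0.1078  0.9592]
 [ 0.4138  0.1078  0.9592]
 [ 0.4138  0.1078  0.9592]
 [ 0.4138  0.1078  0.9592]
 [ 0.4138  0.1078  0.9592]
 [ 0.4138  0.1078  0.9592]
 [ 0.4138  0.1078  0.9592]
 [ 0.4138  0.1078  0.9592]
 [ 0.4138  0.1078  0.9592]
 [ 0.4138  0.1078  0.9592]
 [ 0.5097 -0.1597  0.1006]
 [ 0.5095 -0.1615  0.102 ]
 [ 0.5101 -0.1653  0.0972]
 [ 0.5096 -0.1662  0.1014]
 [ 0.5099 -0.1598  0.0781]
 [ 0.5087 -0.1586  0.0894]
 [ 0.5077 -0.1581  0.0984]
 [ 0.5076 -0.16    0.0996]
 [ 0.5074 -0.1615  0.101
[... 936 characters left out ...]
3   0.096 ]
 [ 0.4993 -0.1637  0.0718]
 [ 0.4138  0.1078  0.9592]
 [ 0.4138  0.1078  0.9592]
 [ 0.4138  0.1078  0.9592]]
jar 0.81 [141.5, 237.3] 142.61764526367188 236.5 8.747321128845215 capz.045 [0.4367 0.3358 0.045 ]
jar 0.68 [147.5, 268.6] 148.0 268.5 9.12424373626709 capz.045 [0.3672 0.3194 0.045 ]
jar 0.55 [107.6, 219.6] 105.7033920288086 220.5677947998047 9.40638256072998 capz.045 [0.4754 0.4155 0.045 ]
jar 0.5 [133.2, 204.0] 135.86207580566406 201.62069702148438 9.241534233093262 capz.045 [0.5119 0.3584 0.045 ]
jar 0.34 [337.1, 193.1] 341.5 194.0 31.7530517578125 capz.045 [ 0.5429 -0.1096  0.045 ]
cap 176 [0.4383 0.3358 0.0448] 0.04965924426638313 [0.4383 0.3357 0.045 ]
(338, 770, 3)
```

View pics/crop1.png

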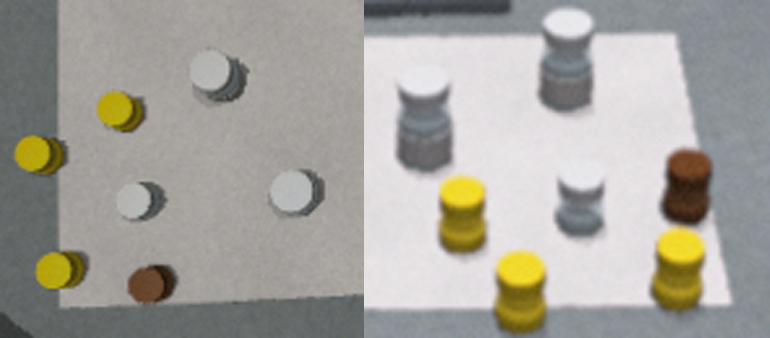

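View pics/crop2.png

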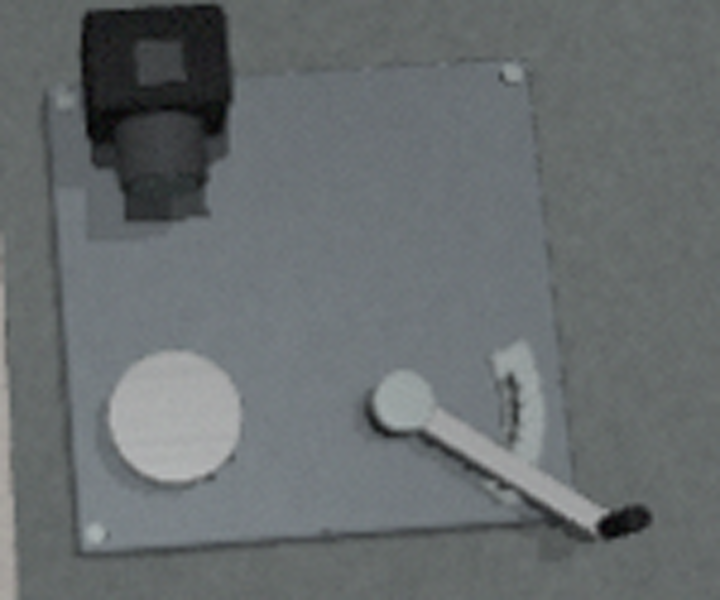

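The crops confirm the choice: (143,237) is the only short clear jar with a white cap. The plate fit and the stage centre agree within 1 mm, and so does the measured handle. Next I pick up the jar.

```bash
cat >> h.py <<'E'
np.set_printoptions(precision=4,suppress=True)
def down(a): return [float(np.cos(a/2)),float(np.sin(a/2)),0.,0.]
YAW=.0852; STAGE=np.array([.5555,.0441]); PIV=np.array([.5651,-.0656])
E
python3 - <<'E'
from h import *
q=down(np.pi/2); j=[.4383,.3357]
move_gripper(.06)
move_ptp(j+[.12],q); print(current_clock(),current_joint_pos())
servo_line(j+[.03],rate=.15); print("contact",servo_line(j+[.008],rate=.05,contact_N=4))
print(current_clock(),current_position(),current_force())
move_gripper(.038); move_gripper(.030)
print(current_clock(),current_finger_gap(),current_force())
servo_line(j+[.15],rate=.2); print(current_clock(),current_finger_gap(),current_force())
s=capture("side"); p=px(s,j+[.15]).astype(int); print(p)
cv2.imwrite("pics/lift.png",cv2.resize(s["image"][p[1]-60:p[1]+90,p[0]-100:p[0]+100],(640,480),interpolation=2))
E
```

```text
2.9917 [ 0.5293  0.4057  1.7282  0.0004  1.007  -1.0414]
contact False
4.3333 [0.4381 0.3356 0.0077] [0.1519 0.3638 0.9553]
5.175 0.033019851440941606 [0.1501 0.5711 0.9195]
6.0333 0.03230469119202247 [ 0.5751 -0.2803  0.2266]
[290 232]
```

View pics/lift.png

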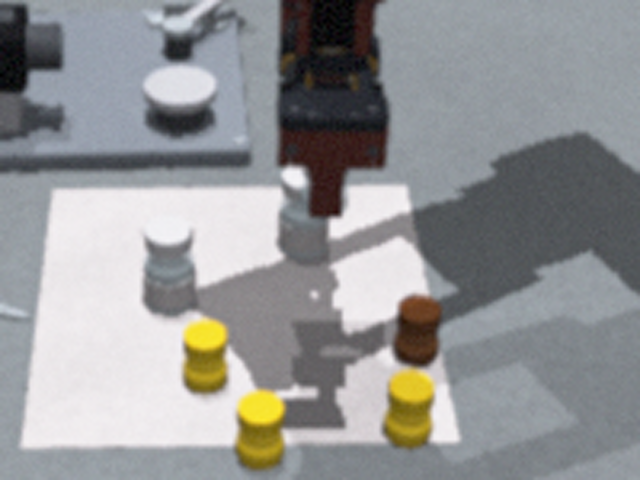

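The jar is gone from its place at about (315,295) in the crop and is hidden behind the finger. Lift force dropped by 0.7 N, which matches 60 g. The gap shrank a little, so I recheck it before carrying.

```bash
python3 - <<'E'
from h import *
print(current_finger_gap(),current_force(),current_clock()); sleep(.3); g=current_finger_gap(); print(g)
c=capture("top"); p=px(c,[.438,.336,.17]).astype(int)
s=capture("side"); r=px(s,[.438,.336,.17]).astype(int)
f=lambda i,p: cv2.resize(i["image"][p[1]-35:p[1]+35,p[0]-35:p[0]+35],(400,400),interpolation=2)
cv2.imwrite("pics/lift2.png",np.hstack([f(c,p),f(s,r)]))
E
```

```text
0.032508005226919226 [-0.4176  0.4901 -0.4951] 6.0833
0.03258117515380111
```

View pics/lift2.png

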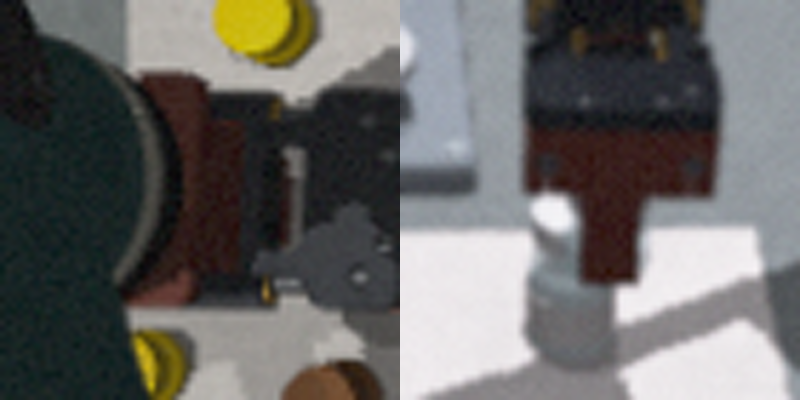

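The gap holds at 32.5 mm against a 30 mm command, and slivers of glass show on both sides of the finger, so the jar is held. I carry it to the stage.

```bash
python3 - <<'E'
from h import *
q=down(np.pi/2+YAW); x,y=STAGE
servo_line([x,y,.15],q,rate=.2); print(current_clock(),current_finger_gap(),current_force())
servo_line([x,y,.075],rate=.12); f0=current_force()
hit=servo_line([x,y,.058],rate=.02,contact_N=2.5)
print(hit,current_position(),current_force()-f0,current_finger_gap(),current_clock())
s=capture("side"); p=px(s,[x,y,.07]).astype(int)
cv2.imwrite("pics/place.png",cv2.resize(s["image"][p[1]-40:p[1]+40,p[0]-50:p[0]+50],(500,400),interpolation=2))
E
```

```text
8.2083 0.03230064934407531 [ 0.2724  0.5252 -0.3525]
True [0.5555 0.0441 0.063 ] [-0.0618  0.9815  4.8624] 0.03258098232091257 9.6
```

View pics/place.png

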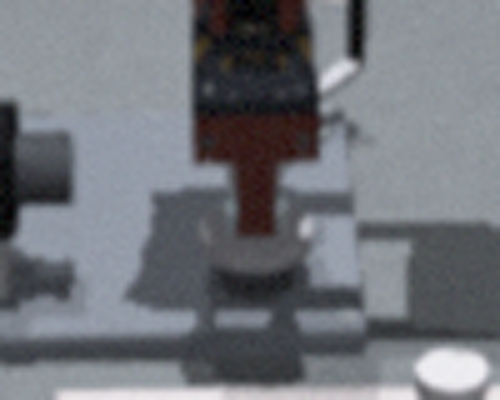

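Contact came at TCP 63.0 mm, exactly as expected, with the jar standing on the stage. I release it, retreat and check.

```bash
python3 - <<'E'
from h import *
x,y=STAGE
move_gripper(.036); move_gripper(.06); servo_line([x,y,.17],rate=.15)
th=YAW-2.2; e=np.array([np.cos(th),np.sin(th)]); t=np.array([-e[1],e[0]])
start=PIV+.115*e-t*(.006+.010+.015); print("start",start)
move_ptp([*start,.17],down(th+np.pi)); print(current_clock(),current_joint_pos())
c=capture("top"); Z=c["range_z"]
for n,i in(("top",c),("side",capture("side"))):
    for d in silhouettes(n,"jar"):
        v,u=np.argwhere(d["region"]).mean(0); print(n,round(d["conf"],2),u,v,world(i,(u,v),z=.10 if n=="top" else .0775))
p=px(c,[x,y,.1]); print("stage px expected",p)
W=[(u,v,world(c,(u,v),rng=Z[v,u])) for u in range(int(p[0])-18,int(p[0])+18) for v in range(int(p[1])-18,int(p[1])+18) if Z[v,u]>0]
P=np.array([w for *_,w in W if .085<w[2]<.12]); print("cap on stage",len(P),P.mean(0) if len(P) else None,P.min(0),P.max(0))
s=capture("side"); r=px(s,[x,y-.05,.07]).astype(int); k=p.astype(int)
cv2.imwrite("pics/placed.png",np.hstack([cv2.resize(c["image"][k[1]-50:k[1]+50,k[0]-30:k[0]+70],(400,400),interpolation=2),cv2.resize(s["image"][r[1]-50:r[1]+50,r[0]-50:r[0]+50],(400,400),interpolation=2)]))
E
```

```text
start [ 0.4791 -0.148 ]
12.2417 [-0.4367  0.2773  1.7843  0.0008  1.0807 -1.4648]
top 0.82 112.84313725490196 263.3411764705882 [0.3796 0.3808 0.1   ]
top 0.81 104.76923076923077 219.19433198380565 [0.4725 0.4032 0.1   ]
top 0.71 271.8150289017341 184.48554913294797 [0.5522 0.0459 0.1   ]
top 0.66 147.71980676328502 268.96135265700485 [0.3693 0.3062 0.1   ]
side 0.75 319.82374100719426 274.7913669064748 [0.3734 0.3866 0.0775]
side 0.75 253.52329749103941 283.4516129032258 [0.5146 0.4197 0.0775]
side 0.74 317.6495176848875 299.572347266881 [0.3829 0.4622 0.0775]
side 0.67 270.74857142857144 305.90285714285716 [0.4771 0.4837 0.0775]
side 0.49 245.38048780487804 190.73170731707316 [0.5556 0.0434 0.0775]
stage px expected [272.6606 183.0133]
cap on stage 173 [0.555  0.0447 0.1005] [0.5401 0.0302 0.0857] [0.5714 0.0599 0.1055]
```

View pics/placed.png

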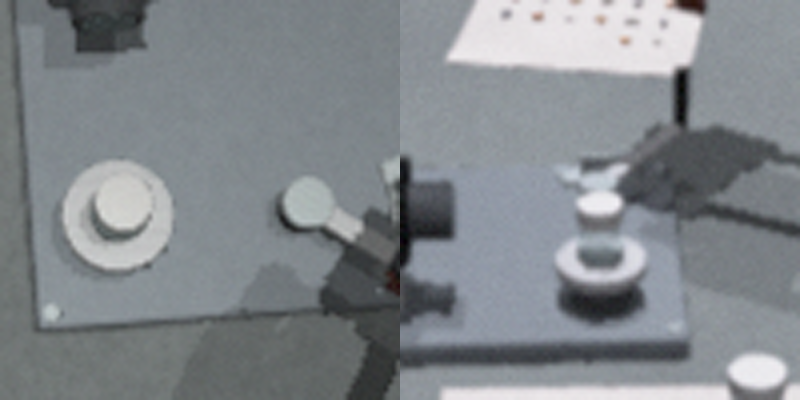

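The cap sits at (0.5550, 0.0447), within 1 mm of the stage centre, and the jar is upright. Next I shut the fingers, go down beside the post and feel for the first click.

```bash
cat >> h.py <<'E'
TH=YAW-2.2
def pose(phi,off=.016):
    a=TH+phi; e=np.array([np.cos(a),np.sin(a)]); t=np.array([-e[1],e[0]])
    return [*(PIV+.115*e-t*off),.066],down(a+np.pi),t
def feel(t,n=4):
    f=[]
    for _ in range(n): sleep(.01); f.append(current_force())
    return -float(np.mean(f,0)[:2]@t)
def step(phi):
    p,q,t=pose(phi); servo_line(p,q,rate=.03); return feel(t)
E
python3 - <<'E'
from h import *
import json
move_gripper(0.)
p,q,t=pose(0,.031); servo_line(p,q,rate=.15); f0=feel(t); print(current_clock(),current_position(),f0)
p,q,_=pose(-.06); servo_line(p,q,rate=.05)
log=[];phi=-.06
while phi<.20:
    phi=round(phi+.01,3); f=step(phi)-f0; log.append((phi,round(f,2)))
    m=max(v for _,v in log)
    if m>4 and f<m-2: break
print(log,current_clock(),current_force()); json.dump([f0,log],open("log.json","w"))
E
```

```text
14.3583 [ 0.4797 -0.1483  0.0667] 0.07034105610700565
[(-0.05, 0.34), (-0.04, -0.35), (-0.03, 0.28), (-0.02, 0.42), (-0.01, 1.22), (0.0, 5.55), (0.01, 4.87), (0.02, 5.22), (0.03, 5.15), (0.04, 5.43), (0.05, 5.11), (0.06, 3.13)] 18.075 [-2.533   2.1045  0.7332]
```

First dip at about 0.055 rad, within the expected 0.045 to 0.145. I continue, counting dips, and stop at the fourth with a hard cap on angle.

```bash
python3 - <<'E'
from h import *
import json
f0,log=json.load(open("log.json")); phi=log[-1][0]; clicks=[phi]; new=[]; rec=[]; armed=False
while phi<.57 and len(clicks)<4:
    phi=round(phi+.01,3); f=step(phi)-f0; new.append((phi,round(f,2))); rec=(rec+[f])[-4:]
    if phi-clicks[-1]>.07: armed=True
    if armed and f<max(rec)-1.8 : clicks.append(phi); armed=False; rec=[]; print("click",len(clicks),phi)
    if not armed and phi-clicks[-1]>.20: print("missed?"); break
    if phi-clicks[-1]>.19: print("gap too long"); break
print(new,clicks,current_clock(),current_position()); json.dump([f0,log+new,clicks],open("log2.json","w"))
E
```

```text
click 2 0.21
click 3 0.36
click 4 0.51
[(0.07, 2.1), (0.08, 2.04), (0.09, 3.26), (0.1, 4.88), (0.11, 5.45), (0.12, 5.49), (0.13, 5.44), (0.14, 5.58), (0.15, 6.02), (0.16, 5.72), (0.17, 5.54), (0.18, 5.6), (0.19, 5.59), (0.2, 5.11), (0.21, 2.16), (0.22, 1.69), (0.23, 2.49), (0.24, 3.53), (0.25, 4.95), (0.26, 5.47), (0.27, 5.95), (0.28, 5.97), (0.29, 6.35), (0.3, 5.82), (0.31, 6.1), (0.32, 5.82), (0.33, 6.01), (0.34, 6.25), (0.35, 5.44), (0.36, 3.9), (0.37, 2.44), (0.38, 2.23), (0.39, 4.1), (0.4, 5.48), (0.41, 5.93), (0.42, 6.51), (0.43, 6.38), (0.44, 6.52), (0.45, 6.65), (0.46, 6.74), (0.47, 6.28), (0.48, 6.64), (0.49, 6.15), (0.5, 5.27), (0.51, 4.3)] [0.06, 0.21, 0.36, 0.51] 30.825 [ 0.5449 -0.1799  0.066 ]
```

There are four dips, exactly 0.15 rad apart. I go on to the bottom after click four (about 0.55), well short of the fifth crest at about 0.655, and check.

```bash
python3 - <<'E'
from h import *
for phi in(.52,.53,.54,.55): print(phi,step(phi)-.07)
sleep(.5); print(current_clock(),feel(pose(.55)[2])-.07,current_position(),pose(.55)[0],current_force())
c=capture("top"); s=capture("side"); Z=c["range_z"]; x,y=STAGE; p=px(c,[x,y,.115]).astype(int)
P=np.array([w for u in range(p[0]-18,p[0]+18) for v in range(p[1]-18,p[1]+18) if Z[v,u]>0 for w in[world(c,(u,v),rng=Z[v,u])] if w[2]>.095])
print("cap",len(P),P.mean(0),np.median(P[:,2]))
for d in spot_in("top","tall_jar_a"): print("tall",round(d["conf"],2),d["xy"])
for d in spot_in("top","forceps")[:1]: print("forceps",d["xy"])
r=px(s,[x,y-.05,.09]).astype(int)
cv2.imwrite("pics/end.png",np.hstack([cv2.resize(c["image"][p[1]-40:p[1]+60,p[0]-20:p[0]+110],(455,350),interpolation=2),cv2.resize(s["image"][r[1]-50:r[1]+50,r[0]-50:r[0]+48],(343,350),interpolation=2)]))
E
```

```text
0.52 2.9539251117560856
0.53 2.896175661484856
0.54 4.5883391452864695
0.55 5.663634705492076
32.4583 5.66416147749321 [ 0.549  -0.1806  0.0659] [np.float64(0.5497898610956379), np.float64(-0.1806938731937071), 0.066] [-6.0256  1.2604  1.9917]
cap 181 [0.555  0.0447 0.1143] 0.1146146649686175
tall 0.73 [204.8, 230.5]
tall 0.72 [173.2, 190.3]
tall 0.59 [325.3, 182.6]
```

View pics/end.png

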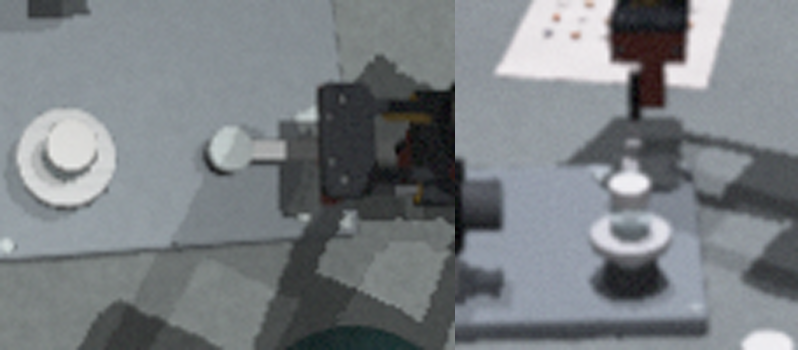

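The jar is upright and has risen 14 mm, which fits 0.55 rad. The fingers are still holding the handle, with a steady 5.7 N push. I hand the job in.

```bash
python3 -c "
from bench import *
print(close_job())"
```

```text
the job is handed in; nothing more can be done
None
```

The short jar is standing upright in the middle of the stage, and the lever is held four clicks from rest. The job was handed in at about 32.5 s of the 67 s allowed.

- **Jar:** I used the gripper's fixed grip of about 30 N, because it can't be set to the 20–25 N you suggested; that is still well under the breaking limit. My last check put the cap within 1 mm of the stage centre. It had risen about 14 mm with the lever.
- **Lever:** I felt four dips in the push, at 0.06, 0.21, 0.36 and 0.51 rad from rest, exactly one tooth apart. I stopped at 0.55 rad, about 0.1 rad short of the fifth crest, and the fingers were still pushing steadily with 5.7 N.
- **Things left alone:** The two taller jars showed within a couple of pixels of where they started.
- **Checks that disagreed or failed:**
  - The finger gap read about 32.5 mm on the 34 mm jar; I found no cause, but the jar did not slip.
  - The detector did not report the forceps in the last picture, so their position was not re-checked. The arm never went near them.

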